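# Complete the vial row and present it at the front of the carousel

### The arm

A 6-joint arm with a two-finger parallel gripper is mounted at the origin on a cart in front of the work surface, level with it; the furniture and walls round the work are solid. World frame = base frame: x ahead of the robot, y to its left, z up, the work surface at z = 0. Lengths are in mm, angles in rad, forces in N, time in s.
With the tool pointing down it reaches from about 325 to 875 mm from the base axis. Payload 4.4 kg.
Tool frame: the origin (TCP) lies midway between the tips of the shut fingers; the grasp point (between the pads) lies 19 mm behind it; x points along the fingers, z is the direction in which the jaws open and shut, and the axes are right-handed (so a half turn about x gives the same grasp; the last joint's range is limited). The gripper opens to 85 mm and grips with 20 to 120 N. Pads are 22 mm wide; open, the fingers measure 114 mm over their backs; the gripper's body (76 mm by 85 mm) begins 54 mm behind the grasp point. The pads swing forward as they close: fully open they stand 13 mm farther back than shut.
Start: joints at [1.048, 0.207, 1.542, -0, 1.393, -0.15], TCP at [209.439, 535.502, 231.282] pointing down, gripper open.
Joint ranges: [-2.73, 2.73], [-0.86, 2.22], [0.23, 2.46], [-1.11, 4.25], [0.08, 2.63], [-2.82, 2.82]. Speed limits (rad/s): [2.79, 2.79, 3.14, 3.14, 3.14, 3.14].

### API

Orientations are given as a rotation vector (axis times angle).
In Python, from rig import manip, cams gives the robot as it stands.
- The arm moves only by the tool arm_command, never from a script. Its argument "steps" is a list of rows, each a list of 3 entries, a list of its own where there are three numbers: the shift along the tool's x, y, z in units of 25 mm (1.0 is 25 mm), then the turn, a rotation vector about the tool's x, y, z in units of 5 degrees (1.0 is 5 degrees), then the opening, from 0 (shut) to 1 (fully open). A call has 1 to 12 rows; each row is the pose to reach, as a shift and turn from the pose measured when the call began, along the tool's axes at that moment; what a row does not reach only later rows make up. A row lasts 1/10 s, in which the tool goes at most 50 mm and 8.59 degrees, less where a joint would pass 70% of its speed; a pose out of reach is approached as far as the arm can. A call with a gripper value outside its range is refused whole. The fingers move at their own pace and stop on an object; the grip force is fixed at half the most. Time passes only in rows, so rows that repeat a pose let the fingers close. It gives the time, the measured TCP pose, the force and the opening at its end, in the units of the state.
- manip.get_state(): the state, without advancing time (a new reading comes with each control period).
- cams.get_image(name): name is "scene" or "top" or "wrist"; returns a dict with "frame" (400x640x3 uint8, red, green, blue), "mtx" (3x3 intrinsics, pixels), "extrinsics" (4x4, takes a point from world to camera coordinates); the wrist camera has in their place "hand_eye" (4x4, takes a point from camera to tool coordinates, whose origin is the TCP and whose axes are the tool frame's). Camera axes: x right, y down, z forward; pixel columns grow to the right and rows downward; lengths in mm; the calibration is good to about 2 mm. A picture is of the moment at which its call begins: read the wrist's pose just before it. There is no depth.
- manip.sign_off(): hands the job in, once; it reports no verdict.
The state is a dict: "t": time; "joints": joint angles; "joint_vel": joint speeds; "joint_torque": joint torques, N m; "tcp_pos": TCP position; "tcp_rot": TCP orientation; "wrist_force": force on the tool from outside, world axes, zero at the start; "torque": the same for the moment, N m; "width": finger opening in mm.
Only numpy, scipy, OpenCV 4.12 (cv2) and the standard library are available. Lean on these libraries where they do the work, as an engineer would, in place of code of your own. Each camera call takes 0.05 s, during which the arm holds its last target.

### The job

First stand the stray glass vial in the empty hole of the carousel's vial rack, pushed down as deep as its two neighbours, and let go of it. Then take the carousel's upright metal peg between the fingers and turn the carousel until the middle of the vial rack is in line with the fixed pointer at the front of its foot. Finish while still gripping the peg, holding the carousel still; leave the other things on the desk alone and all the vials upright in their holes.

Things in the scene. Friction and masses are not known exactly. Their poses are not given: they have to be found in the camera images.
- vial_stray_c (a point): the stray vial: empty clear glass vial, white collar, 16 mm diameter, 35 mm tall, 11 to 20 g, standing upright on the desk to the left of the carousel; point at its centre, half-way up (17.5 mm over its foot)
- vial_a_c (a point): first vial already in the rack (same kind, in hole_right); point at its centre
- vial_b_c (a point): second vial already in the rack (same kind, in hole_mid); point at its centre
- hole_left (a point): the empty hole at one end of the vial rack: centre of its mouth, on the rack's top face, 42 mm over the desk. Hole 20 mm wide, 10 mm deep. Its y axis runs along the row of three holes (34 mm apart), x square across the rack, inward to the turning axis and the peg, z up. A seated vial's centre is 7.5 mm above this point; 25 mm of the vial stands out of the rack. Turns with the carousel
- hole_mid (a point): mouth of the rack's middle hole (occupied), 75 mm from the turning axis; same axes as hole_left; it must end in line with the pointer. The rack is a straight grey block 32 mm wide, 98 mm long, 16 mm high, on a white disc 212 mm in diameter whose top is 26 mm over the desk. Two open trays on the disc (white cap, swab packet) and the hub rise at most 16 mm over the disc
- hole_right (a point): mouth of the other end hole of the rack (occupied by a vial)
- axis (a point): point on the turntable's vertical turning axis, 26 mm over the desk (level with the disc's top); fixed
- pointer (a point): top of the dark diamond-shaped pointer on the grey tongue that sticks out of the fixed foot at the front (roughly towards the robot), 123 mm from the turning axis and 19 mm over the desk. Its x axis points to the turning axis, z up, y to the side. Fixed
- peg_grip (a point): the turning peg: upright round aluminium peg, 16 mm diameter, fixed on the disc 78 mm from the turning axis, straight across from the middle of the rack; its top is 88 mm over the desk. This point is on its centre line, 72 mm over the desk, a good height to pinch it from above; pinched lightly, it can turn between the pads as it travels round
- peg: the same peg; origin at its foot on the disc, 26 mm over the desk
- turntable (a joint): turning angle of the carousel from where it stood at the start (rad, growing counter-clockwise seen from above); turns freely either way by at least a whole turn, without a spring; friction of about 2 N at the peg, and it stays where it is left
- dropper: small dropper bottle 33 mm wide, 102 mm tall, standing behind the carousel; leave alone; origin under its foot
- temp_logger: flat pale box 52x82x17 mm lying on the left; leave alone; origin under its centre
- rubber_stamp: wooden hand stamp 23x46x70 mm standing behind the carousel; leave alone; origin under its centre
- vial_stray: the stray vial again; origin at the centre of its foot

How it is judged (in metres and radians):
On the way, in this order (a step that is already met when the one before it is completed fails the run):
1. the stray vial stands fully down in the empty hole and is let go (horizontal distance between vial_stray_c and hole_left below 0.004 m and z of vial_stray_c in the frame of hole_left between 0.004 and 0.0105 m and angle between vial_stray_c's own z axis and vertical below 0.12 rad and contact force between the fingers and vial_stray below 0.1 N), for 0.2 s.
2. the middle of the vial rack comes in line with the pointer (y of hole_mid in the frame of pointer between -0.009 and 0.009 m and x of hole_mid in the frame of pointer below 0.08 m), for 0.1 s.
At the end, for the whole second after the job is handed in: All three vials stand upright in their holes (within 4 mm, fully down), the middle of the rack is in line with the pointer (within 9 mm sideways, about 7 degrees), the carousel is at rest, and the peg is between the fingers, gripped with more than 2 N (all of step 2 and horizontal distance between vial_stray_c and hole_left below 0.004 m and z of vial_stray_c in the frame of hole_left between 0.004 and 0.0105 m and angle between each of vial_stray_c, vial_a_c, vial_b_c's own z axis and vertical below 0.12 rad and horizontal distance between vial_a_c and hole_right below 0.004 m and z of vial_a_c in the frame of hole_right between 0.004 and 0.0105 m and horizontal distance between vial_b_c and hole_mid below 0.004 m and z of vial_b_c in the frame of hole_mid between 0.004 and 0.0105 m and contact force between the fingers and peg above 2 N and horizontal distance between the grasp point and peg_grip below 0.015 m and velocity of joint turntable between -0.05 and 0.05 rad/s); the arm keeps its last pose, push and grip.
It fails at once if a bystander (dropper bottle, temperature box, stamp) is moved more than 20 mm (distance of any of dropper, temp_logger, rubber_stamp from where it was at the start of the episode above 0.02 m).
It also fails if it takes over 58 s, if anything falls off the work surface, if the arm or the gripper's body presses on something with over 40 N, if the wrist force passes 120 N, or if a joint passes its speed limit or range.

## Working session

There is one attempt and no reset: what is moved stays moved. The work goes in short steps, Python scripts to look and compute and a tool call to move; the robot and the scene stay as the last step left them, time stands still between calls to the robot, and variables do not carry over. Pictures are saved under pics/ and viewed, and the job is handed in when it is done.

Besides the shell and the picture viewer there is one more tool, called after "Emit:" by a JSON object that holds its "op" and its "data". arm_command: Moves the arm, as the interface text tells. Its arguments: {"type":"object","properties":{"steps":{"type":"array","items":{"type":"array"}}},"required":["steps"]}

```bash
ls; mkdir -p pics; python3 - <<'E'
from rig import manip, cams
import cv2
s=manip.get_state();print({k:s[k] for k in('t','tcp_pos','tcp_rot','width','wrist_force')})
for n in('scene','top','wrist'):
    d=cams.get_image(n);cv2.imwrite(f'pics/{n}0.png',d['frame'][:,:,::-1])
    print(n,d['mtx'].tolist(),d.get('extrinsics',d.get('hand_eye')).round(4).tolist() )
E
```

```text
pics
{'t': 0.0, 'tcp_pos': array([209.03078738, 534.82457998, 230.08778069]), 'tcp_rot': array([-0.93153859,  1.36495055,  0.92983784]), 'width': 85.6041475924165, 'wrist_force': array([ 0.14906571, -0.63139199,  0.54791929])}
scene [[419.8793093335656, 0.0, 325.15214087909055], [0.0, 419.8793093335656, 205.59599432339044], [0.0, 0.0, 1.0]] [[0.6335, -0.7738, -0.003, -254.6634], [-0.3508, -0.2837, -0.8924, 335.9928], [0.6897, 0.5664, -0.4511, 427.0811], [0.0, 0.0, 0.0, 1.0]]
top [[406.79421787012046, 0.0, 320.8921803248746], [0.0, 406.79421787012046, 194.17714844757168], [0.0, 0.0, 1.0]] [[0.0285, -0.9996, 0.0015, 162.4491], [-0.9862, -0.0283, -0.1633, 613.3345], [0.1633, 0.0031, -0.9866, 1064.4843], [0.0, 0.0, 0.0, 1.0]]
wrist [[349.3707314256421, 0.0, 316.4310320793097], [0.0, 349.3707314256421, 199.10869277547033], [0.0, 0.0, 1.0]] [[0.0002, -0.3011, 0.9536, -141.6124], [-0.0004, -0.9536, -0.3011, 77.5978], [1.0, -0.0003, -0.0003, -0.5388], [0.0, 0.0, 0.0, 1.0]]
```

View pics/scene0.png

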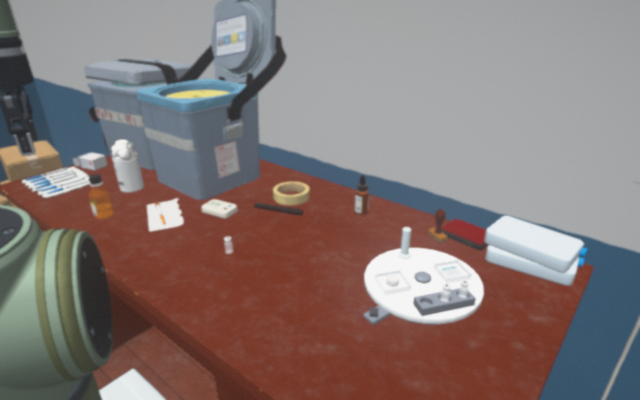

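View pics/top0.png

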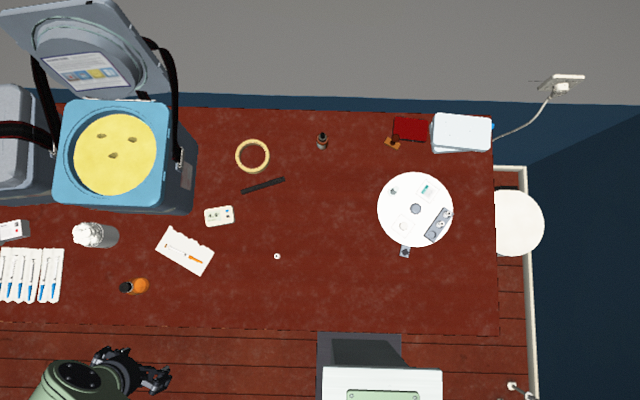

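View pics/wrist0.png

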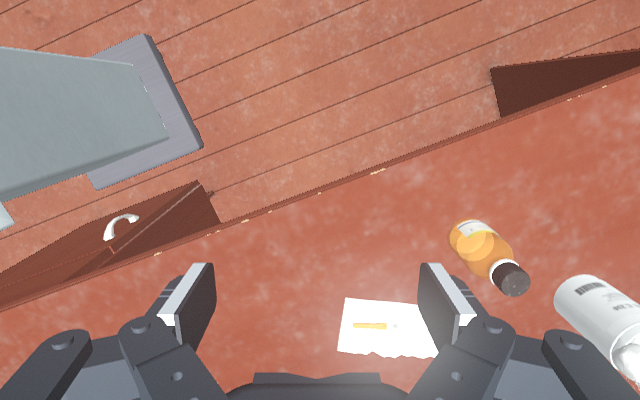

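The scene view shows the vial at about (228,245), the carousel at about (423,284) with the peg at (406,240), and the rack at (445,300). In the top view the vial is at (277,256), the disc centre at (415,209), the pointer at (405,251) and the rack at (438,226).

```bash
cat > h.py <<'E'
from rig import manip, cams
import cv2, numpy as np
from scipy.spatial.transform import Rotation as R
def shot(n,name=None):
    s=manip.get_state(); d=cams.get_image(n)
    if name: cv2.imwrite('pics/'+name+'.png',d['frame'][:,:,::-1])
    if n=='wrist':
        T=np.eye(4);T[:3,:3]=R.from_rotvec(s['tcp_rot']).as_matrix();T[:3,3]=s['tcp_pos']
        d['C']=T@d['hand_eye']
    else: d['C']=np.linalg.inv(d['extrinsics'])
    return d
def ray(d,uv):
    r=d['C'][:3,:3]@np.linalg.inv(d['mtx'])@np.array([uv[0],uv[1],1.]);return d['C'][:3,3],r
def at(d,uv,z):
    c,r=ray(d,uv);return c+r*(z-c[2])/r[2]
def proj(d,p):
    q=np.linalg.inv(d['C'])@np.r_[p,1];q=d['mtx']@q[:3];return q[:2]/q[2]
def crop(d,x0,y0,w,h,f,name):
    cv2.imwrite('pics/'+name+'.png',cv2.resize(np.ascontiguousarray(d['frame'][y0:y0+h,x0:x0+w,::-1]),None,fx=f,fy=f,interpolation=cv2.INTER_CUBIC))
def totool(v):
    s=manip.get_state();return R.from_rotvec(s['tcp_rot']).inv().apply(v)
E
python3 - <<'E'
from h import *
d=shot('top');crop(d,365,160,100,100,6,'topc')
crop(d,255,235,50,40,10,'topv')
e=shot('scene');crop(e,350,215,140,115,5,'scc');crop(e,210,225,40,40,10,'scv')
E
```

```text
(no output)
```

View pics/topc.png

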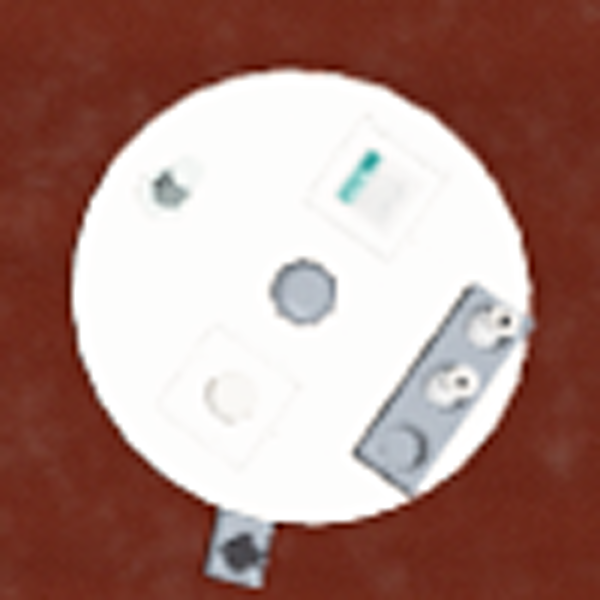

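View pics/topv.png

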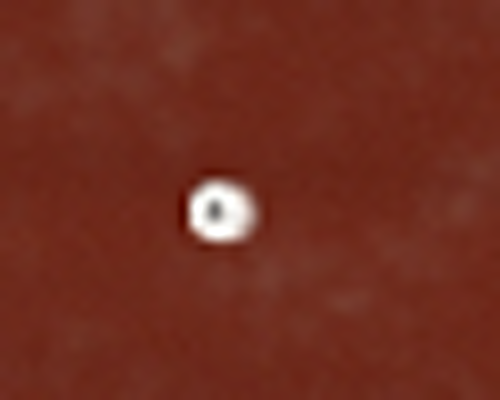

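View pics/scc.png

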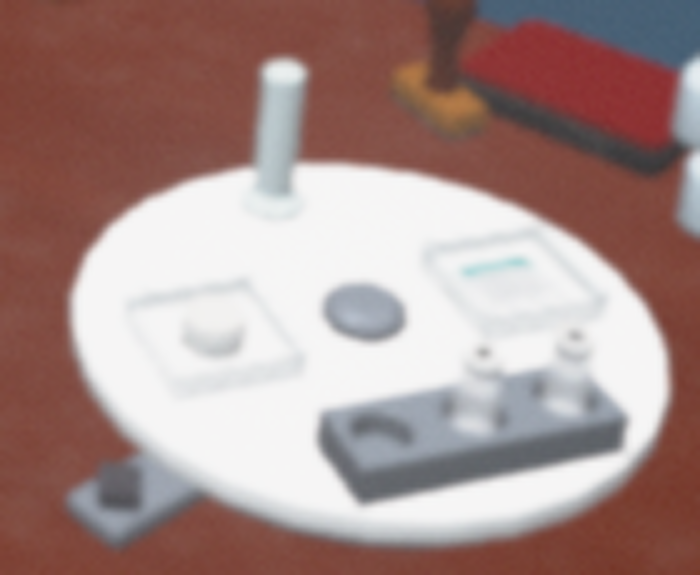

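View pics/scv.png

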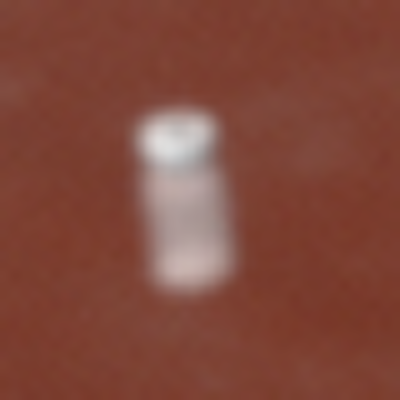

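```bash
cat > m.py <<'E'
from h import *
d=shot('top');e=shot('scene')
def T(c,o=(365,160),f=6):return ((c[0]+.5)/f-.5+o[0],(c[1]+.5)/f-.5+o[1])
S=lambda c:T(c,(350,215),5)
p=lambda n,v:print(n,np.round(v,1))
p('vial top', at(d,T((219,211),(255,235),10),35));p(' scene',at(e,T((178,126),(210,225),10),35)); p(' scene base',at(e,T((193,272),(210,225),10),3))
p('disc ctr',at(d,T((301,296)),26)); p('hub',at(d,T((303,291)),34)); p(' sc hub',at(e,S((364,308)),34))
p('pointer',at(d,T((241,551)),19)); p(' sc',at(e,S((120,473)),19))
p('holeL',at(d,T((404,447)),42)); p(' sc',at(e,S((382,432)),42))
p('peg foot',at(d,T((170,184)),88)); p(' sc top',at(e,S((285,70)),88)); p('sc foot',at(e,S((273,203)),28))
p('vb top',at(d,T((460,382)),67)); p(' sc',at(e,S((484,355)),67))
p('va top',at(d,T((503,322)),67)); p(' sc',at(e,S((575,338)),67))
for c in ((473,285),(355,453),(410,494)): p('rack corner',at(d,T(c),42))
for c in ((320,435),(365,478),(627,418)): p('rack corner sc',at(e,S(c),42))
E
python3 m.py
```

```text
vial top [438.7 295.6  35. ]
 scene [439.9 296.5  35. ]
 scene base [435.3 291.4   3. ]
disc ctr [578.4 -82.5  26. ]
hub [579.6 -81.6  34. ]
 sc hub [575.9 -85.5  34. ]
pointer [460.5 -55.5  19. ]
 sc [460.6 -57.1  19. ]
holeL [ 508.6 -124.8   42. ]
 sc [ 508.2 -126.5   42. ]
peg foot [618.2 -10.8  88. ]
 sc top [624.5 -20.4  88. ]
sc foot [623.5 -21.3  28. ]
vb top [ 536.3 -143.4   67. ]
 sc [ 534.8 -146.4   67. ]
va top [ 563.7 -163.1   67. ]
 sc [ 562.1 -165.7   67. ]
rack corner [ 583.5 -157.6   42. ]
rack corner [ 505.2 -102.6   42. ]
rack corner [ 487.5 -127.2   42. ]
rack corner sc [ 494.1 -111.5   42. ]
rack corner sc [ 484.5 -132.7   42. ]
rack corner sc [ 565.6 -185.9   42. ]
```

```bash
cat >> h.py <<'E'
def info():
    s=manip.get_state();M=R.from_rotvec(s['tcp_rot']).as_matrix()
    print('t',round(s['t'],2),'tcp',s['tcp_pos'].round(1),'x',M[:,0].round(3),'jaw yaw',round(np.degrees(np.arctan2(M[1,2],M[0,2])),1),'w',round(s['width'],1),'F',s['wrist_force'].round(1),'j',np.round(s['joints'],2))
def plan(p,yaw):
    """units for TCP at p, tool down, jaw(z) yaw deg"""
    s=manip.get_state();R0=R.from_rotvec(s['tcp_rot'])
    y=np.radians(yaw);z=np.array([np.cos(y),np.sin(y),0]);x=np.array([0,0,-1.]);M=np.c_[x,np.cross(z,x),z]
    d=R0.inv().apply(np.array(p)-s['tcp_pos'])/25; r=(R0.inv()*R.from_matrix(M)).as_rotvec(degrees=True)/5
    print('to',np.round(p,1),yaw,'shift',d.round(2).tolist(),'turn',r.round(2).tolist())
E
python3 -c "
from h import *
info()
for y in(-125,-100,-80,-60,55,80,100): plan((438,295,110),y)
"
```

```text
t 0.35 tcp [209.3 535.3 231. ] x [-0.    -0.001 -1.   ] jaw yaw 68.6 w 85.2 F [-0.1 -0.1  0.7] j [ 1.05  0.21  1.54 -0.    1.39 -0.15]
to [438 295 110] -125 shift [4.84, -12.02, -5.62] turn [-33.27, 0.0, -0.01]
to [438 295 110] -100 shift [4.84, -12.02, -5.62] turn [33.73, -0.0, 0.01]
to [438 295 110] -80 shift [4.84, -12.02, -5.62] turn [29.73, -0.0, 0.01]
to [438 295 110] -60 shift [4.84, -12.02, -5.62] turn [25.73, -0.0, 0.01]
to [438 295 110] 55 shift [4.84, -12.02, -5.62] turn [2.73, -0.01, -0.0]
to [438 295 110] 80 shift [4.84, -12.02, -5.62] turn [-2.27, -0.01, -0.0]
to [438 295 110] 100 shift [4.84, -12.02, -5.62] turn [-6.27, -0.01, -0.0]
```

Emit:
{"op": "arm_command", "data": {"steps": [[[0,-3,-1.4],[0.7,0,0],1],[[0.5,-5,-2.3],[1.3,0,0],1],[[1,-7,-3.2],[2,0,0],1],[[2,-9,-4.2],[2.73,0,0],1],[[3,-11,-5.1],[2.73,0,0],1],[[4,-12,-5.6],[2.73,0,0],1],[[4.84,-12.02,-5.62],[2.73,0,0],1],[[4.84,-12.02,-5.62],[2.73,0,0],1],[[4.84,-12.02,-5.62],[2.73,0,0],1],[[4.84,-12.02,-5.62],[2.73,0,0],1]]}}

```text
t: 1.35
tcp_pos: [438.0, 295.9, 110.8]
tcp_rot: [-0.748, 1.438, 0.749]
wrist_force: [0.5, -0.0, 0.0]
width: 85.2
```

```bash
python3 -c "
from h import *
info();d=shot('wrist','w1')
print(proj(d,(438,295,0)),proj(d,(438,295,35)))"
```

```text
t 1.35 tcp [438.  295.9 110.8] x [ 0.     0.001 -1.   ] jaw yaw 55.0 w 85.2 F [ 0.5 -0.   0. ] j [ 0.43  0.24  1.77  0.    1.13 -0.53]
[316.36083208 196.89887601] [316.35141905 212.52747541]
```

View pics/w1.png

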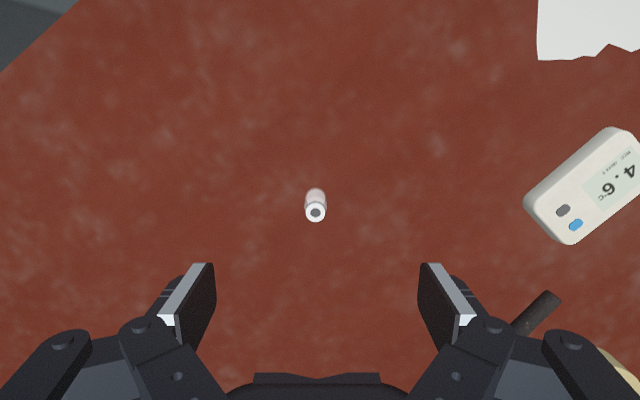

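The vial top shows at (315.5,211.5), and I predicted (316.4,212.5). The position agrees, so I'll descend and grasp with the TCP at z = 13.

```bash
python3 -c "
from h import *
import sys
d=shot('wrist');p=at(d,(315.5,211.5),35);print(p)
plan((p[0],p[1],13),55)"
```

```text
[437.60589639 295.44877687  35.        ]
to [437.6 295.4  13. ] 55 shift [3.95, -0.0, -0.07] turn [0.02, 0.03, 0.01]
```

Emit:
{"op": "arm_command", "data": {"steps": [[[1.5,0,0],[0,0,0],0.8],[[3,0,-0.05],[0,0,0],0.6],[[3.92,0,-0.05],[0,0,0],0.5],[[3.92,0,-0.05],[0,0,0],0.4],[[3.92,0,-0.05],[0,0,0],0.3],[[3.92,0,-0.05],[0,0,0],0.1],[[3.92,0,-0.05],[0,0,0],0],[[3.92,0,-0.05],[0,0,0],0],[[3.92,0,-0.05],[0,0,0],0],[[3.92,0,-0.05],[0,0,0],0]]}}

```text
t: 2.45
tcp_pos: [439.8, 297.2, 16.2]
tcp_rot: [-0.748, 1.43, 0.749]
wrist_force: [-0.9, 0.9, 7.9]
width: 13.3
```

```bash
python3 -c "
from h import *
info();d=shot('wrist','w2')"
```

```text
t 2.45 tcp [439.8 297.2  16.2] x [ 0.006  0.004 -1.   ] jaw yaw 55.1 w 13.3 F [-0.9  0.9  7.9] j [ 0.43  0.39  1.81  0.    0.93 -0.53]
```

View pics/w2.png

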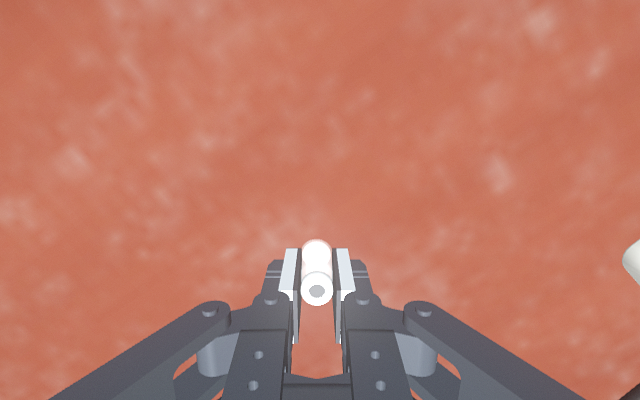

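The vial is between the pads, with its top at (317,290). I'll lift and carry it over the empty hole.

```bash
python3 -c "
from h import *
plan((508.4,-125.6,100),55);plan((508.4,-125.6,130),55)"
```

```text
to [ 508.4 -125.6  100. ] 55 shift [-3.4, -11.94, -12.27] turn [0.02, 0.08, 0.03]
to [ 508.4 -125.6  130. ] 55 shift [-4.6, -11.95, -12.26] turn [0.02, 0.08, 0.03]
```

Emit:
{"op": "arm_command", "data": {"steps": [[[-1.5,0,0],[0,0,0],0],[[-3,-0.5,-0.5],[0,0,0],0],[[-4,-1.6,-1.7],[0,0,0],0],[[-4.4,-2.8,-2.9],[0,0,0],0],[[-4.5,-4,-4.1],[0,0,0],0],[[-4.5,-5.2,-5.3],[0,0,0],0],[[-4.5,-6.4,-6.6],[0,0,0],0],[[-4.5,-7.6,-7.8],[0,0,0],0],[[-4.5,-8.8,-9],[0,0,0],0],[[-4.5,-10,-10.2],[0,0,0],0],[[-4.5,-11,-11.3],[0,0,0],0],[[-4.2,-11.6,-11.9],[0,0,0],0]]}}

```text
t: 3.7
tcp_pos: [508.1, -116.9, 121.9]
tcp_rot: [-0.75, 1.428, 0.743]
wrist_force: [0.5, 1.3, 0.7]
width: 13.9
```

```bash
python3 -c "
from h import *
info();plan((508.4,-125.6,95),55)"
```

```text
t 3.7 tcp [ 508.1 -116.9  121.9] x [ 0.011  0.001 -1.   ] jaw yaw 54.9 w 13.9 F [0.5 1.3 0.7] j [-0.4   0.21  1.79  0.01  1.14 -1.36]
to [ 508.4 -125.6   95. ] 55 shift [1.08, -0.2, -0.29] turn [-0.02, 0.08, 0.09]
```

Emit:
{"op": "arm_command", "data": {"steps": [[[0.5,-0.2,-0.29],[0,0.08,0.09],0],[[1.08,-0.2,-0.29],[0,0.08,0.09],0],[[1.08,-0.2,-0.29],[0,0.08,0.09],0],[[1.08,-0.2,-0.29],[0,0.08,0.09],0]]}}

```text
t: 4.1
tcp_pos: [507.3, -124.0, 93.8]
tcp_rot: [-0.747, 1.439, 0.751]
wrist_force: [-0.2, 1.0, -0.4]
width: 13.7
```

```bash
python3 -c "
from h import *
info();d=shot('wrist','w3');print(proj(d,(508.4,-125.6,42)));e=shot('scene');crop(e,350,200,140,115,5,'s3')"
```

```text
t 4.1 tcp [ 507.3 -124.    93.8] x [-0.002  0.002 -1.   ] jaw yaw 55.0 w 13.7 F [-0.2  1.  -0.4] j [-0.41  0.26  1.79  0.    1.1  -1.37]
[316.45264449 228.52906895]
```

View pics/w3.png

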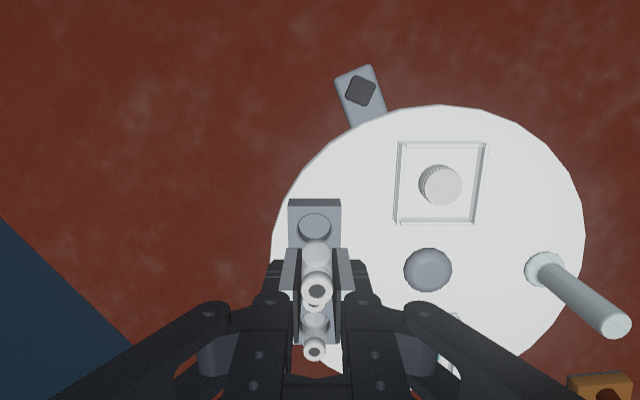

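View pics/s3.png

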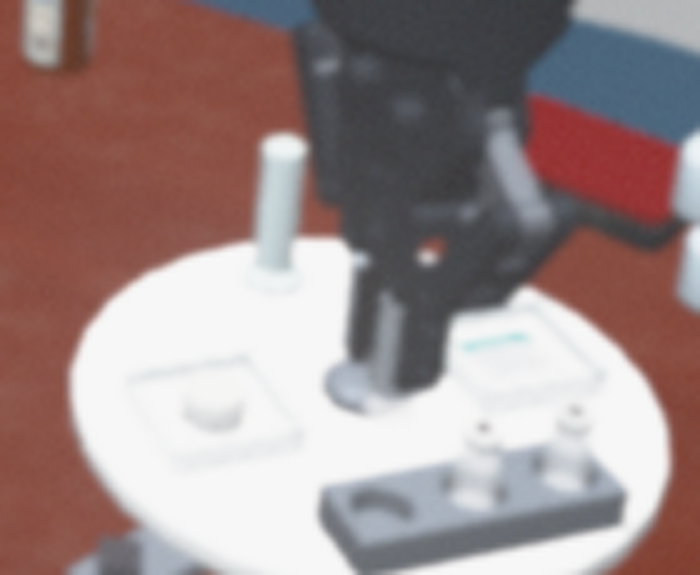

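```bash
python3 -c "
from h import *
d=shot('wrist','w3b');s=manip.get_state();R0=R.from_rotvec(s['tcp_rot'])
info()
h=at(d,(315,226),42);print('hole',h)
f=lambda uv,x:R0.inv().apply(at(d,uv,s['tcp_pos'][2]-x)-s['tcp_pos'])
for x in(-17,-19,-22):print('top',f((317,290.5),x))
for x in(12,14,16):print('foot',f((317,252),x))
for x in (-20,0,14): print(x,proj(d,s['tcp_pos']+R0.apply([x,0,0])))
crop(d,260,180,110,190,4,'w3c')
print('hole in tool',R0.inv().apply(h-s['tcp_pos']))"
python3 -c "
import cv2;i=cv2.imread('pics/w3c.png');cv2.imwrite('pics/w3d.png',i[:600])"
```

```text
t 4.25 tcp [ 508.6 -124.7   95.3] x [ 0.001  0.    -1.   ] jaw yaw 55.0 w 13.5 F [-0.7 -0.5 -0. ] j [-0.41  0.25  1.79  0.    1.1  -1.37]
hole [ 508.18647729 -126.23299366   42.        ]
top [-16.99991027  -0.48009421  -0.41057645]
top [-19.00076999   0.77746719  -0.41274407]
top [-22.00205958   2.66380929  -0.41599549]
foot [11.99804316  2.55961681 -0.38333484]
foot [13.99871359  1.57954078 -0.38122186]
foot [15.99938403  0.59946474 -0.37910888]
-20 [318.0384718 293.5887749]
0 [317.87085963 268.92288865]
14 [317.77570866 254.92042687]
hole in tool [53.25990557 -0.51590436 -1.54046596]
```

View pics/w3d.png

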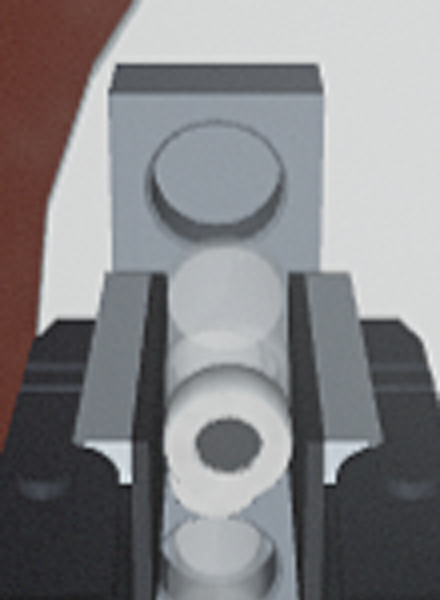

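Emit:
{"op": "arm_command", "data": {"steps": [[[0.7,-0.03,-0.05],[0,0,0],0],[[1.35,-0.03,-0.05],[0,0,0],0],[[1.35,-0.03,-0.05],[0,0,0],0],[[1.35,-0.03,-0.05],[0,0,0],0]]}}

```text
t: 4.65
tcp_pos: [508.7, -125.7, 61.9]
tcp_rot: [-0.75, 1.437, 0.749]
wrist_force: [0.6, -0.1, -0.4]
width: 13.4
```

```bash
python3 -c "
from h import *
info();d=shot('wrist');crop(d,260,200,110,130,4.5,'w4');info();crop(shot('scene'),350,200,140,115,5,'s4')"
```

```text
t 4.65 tcp [ 508.7 -125.7   61.9] x [ 0.001  0.    -1.   ] jaw yaw 55.1 w 13.4 F [ 0.6 -0.1 -0.4] j [-0.41  0.31  1.81  0.    1.03 -1.37]
t 4.7 tcp [ 509.2 -126.1   62.4] x [ 0.002 -0.001 -1.   ] jaw yaw 55.0 w 13.2 F [ 0.1 -0.1 -0.7] j [-0.41  0.31  1.81  0.    1.03 -1.37]
```

View pics/w4.png

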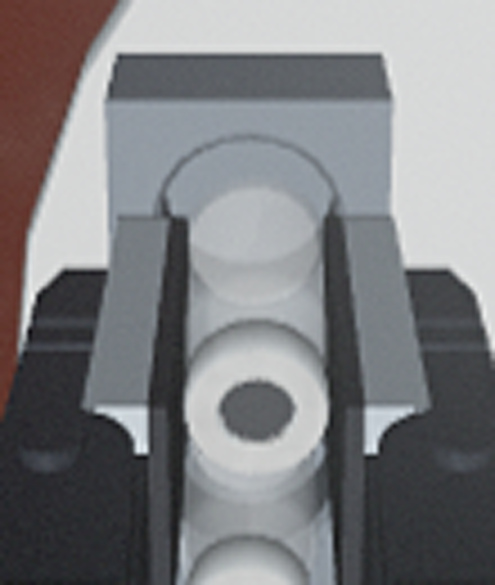

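View pics/s4.png

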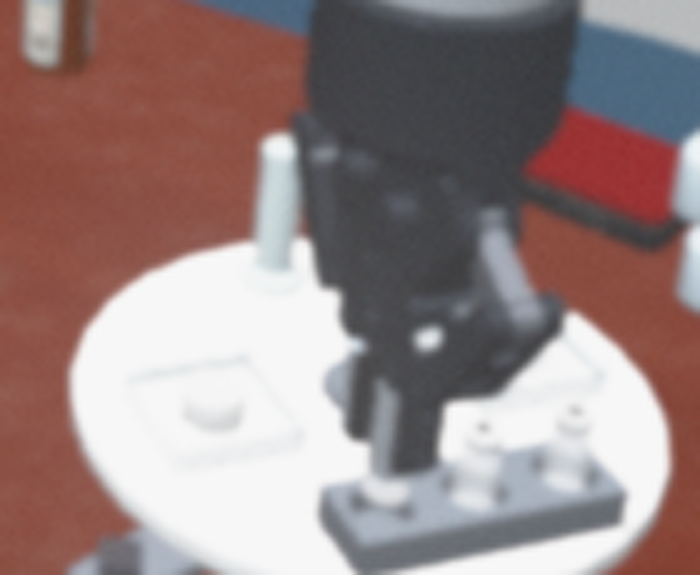

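The vial foot is about 0.8 mm to the right of the hole centre and about 1 mm short of it. I'll correct both and lower it in.

Emit:
{"op": "arm_command", "data": {"steps": [[[0.1,0.03,-0.03],[0,0,0],0],[[0.3,0.03,-0.03],[0,0,0],0],[[0.5,0.03,-0.03],[0,0,0],0],[[0.58,0.03,-0.03],[0,0,0],0],[[0.58,0.03,-0.03],[0,0,0],0]]}}

```text
t: 5.25
tcp_pos: [508.2, -126.5, 48.2]
tcp_rot: [-0.75, 1.436, 0.748]
wrist_force: [0.1, 0.5, 4.0]
width: 13.8
```

```bash
python3 -c "
from h import *
info();d=shot('wrist');crop(d,260,200,110,130,4.5,'w5');info();crop(shot('scene'),350,200,140,115,5,'s5')"
```

```text
t 5.25 tcp [ 508.2 -126.5   48.2] x [ 0.002 -0.001 -1.   ] jaw yaw 55.0 w 13.8 F [0.1 0.5 4. ] j [-0.41  0.33  1.81  0.    1.   -1.37]
t 5.3 tcp [ 508.2 -126.5   48.2] x [ 0.002 -0.001 -1.   ] jaw yaw 55.0 w 13.4 F [-1.7  0.1  3.5] j [-0.41  0.33  1.81  0.    1.   -1.37]
```

View pics/w5.png

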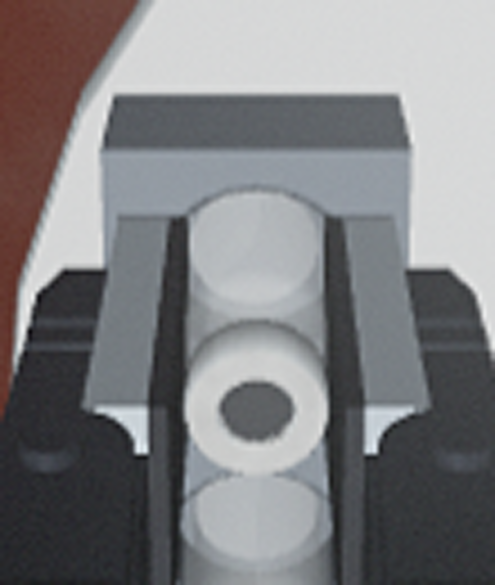

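View pics/s5.png

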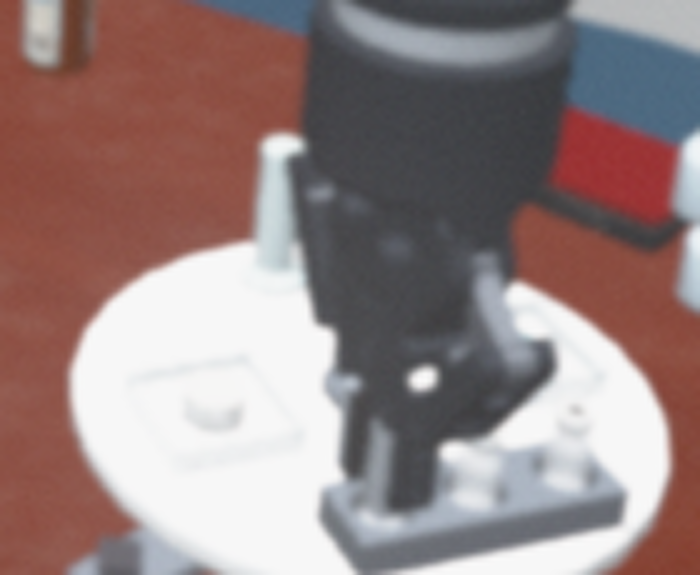

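The TCP stopped at z = 48.2 with 4 N, so the foot is on the floor of the hole. I'll release and rise.

Emit:
{"op": "arm_command", "data": {"steps": [[[0,0,0],[0,0,0],0.25],[[0,0,0],[0,0,0],0.4],[[0,0,0],[0,0,0],0.5],[[0,0,0],[0,0,0],0.5],[[-0.2,0,0],[0,0,0],0.5],[[-1,0,0],[0,0,0],0.5],[[-2.2,0,0],[0,0,0],0.5],[[-3.2,0,0],[0,0,0],0.5],[[-3.2,0,0],[0,0,0],0.6],[[-3.2,0,0],[0,0,0],0.6]]}}

```text
t: 6.35
tcp_pos: [508.5, -126.7, 129.0]
tcp_rot: [-0.751, 1.435, 0.746]
wrist_force: [-0.4, -0.8, -0.1]
width: 51.2
```

```bash
python3 -c "
from h import *
info();d=shot('wrist','w6');crop(shot('scene'),350,200,140,115,5,'s6')"
```

```text
t 6.35 tcp [ 508.5 -126.7  129. ] x [ 0.004 -0.001 -1.   ] jaw yaw 55.0 w 51.2 F [-0.4 -0.8 -0.1] j [-0.41  0.21  1.77  0.    1.16 -1.37]
```

View pics/w6.png

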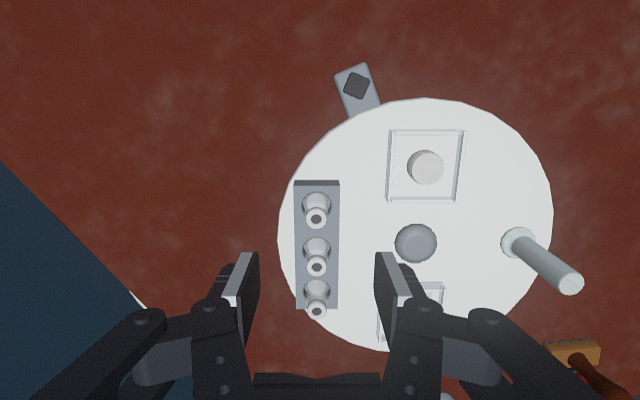

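View pics/s6.png

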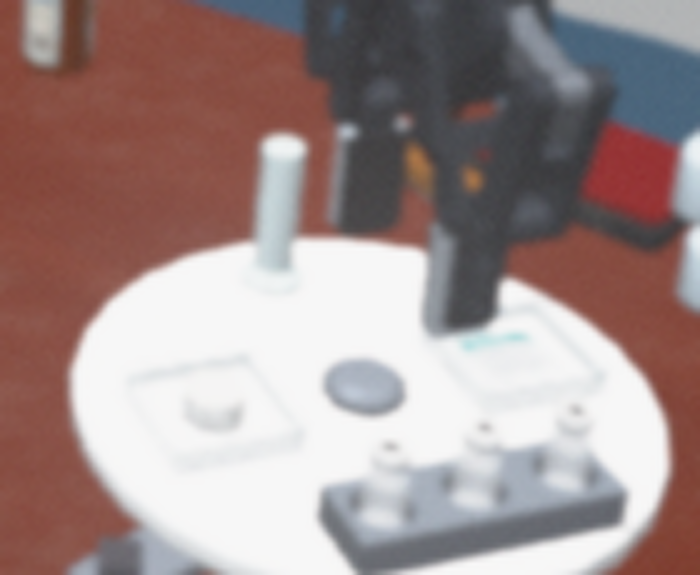

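All three vials stand at equal height in their holes, with tops at (316,219), (316,267) and (316,311). Next I'll measure the peg, the axis and the pointer.

```bash
python3 -c "
from h import *
d=shot('wrist')
P=lambda n,uv,z:print(n,at(d,uv,z).round(1))
P('pegtop',(572,283),88);P('pegfoot',(518,243),29);P('hub',(415,243),34);P('ptr',(356,86),19)
P('v1',(316,219),67);P('v2',(316,267),67);P('v3',(316,311),67)
e=shot('scene');P2=lambda n,uv,z:print('sc',n,at(e,uv,z).round(1))
P2('pegtop',(406.3,228.5),88)
d=shot('top');print('stamp',at(d,(392,142),20),at(d,(392,142),70),'dropper',at(d,(322,140),60))
crop(d,365,120,100,100,6,'t6')
"
```

```text
pegtop [618.3 -21.7  88. ]
pegfoot [620.1 -21.7  29. ]
hub [573.1 -84.9  34. ]
ptr [457.2 -59.2  19. ]
v1 [ 505.8 -126.4   67. ]
v2 [ 532.9 -145.3   67. ]
v3 [ 560.  -164.3   67. ]
sc pegtop [624.5 -19.8  88. ]
stamp [771.46713828 -20.20689152  20.        ] [756.20021425 -11.50675761  70.        ] dropper [759.3839712  181.14909986  60.        ]
```

View pics/t6.png

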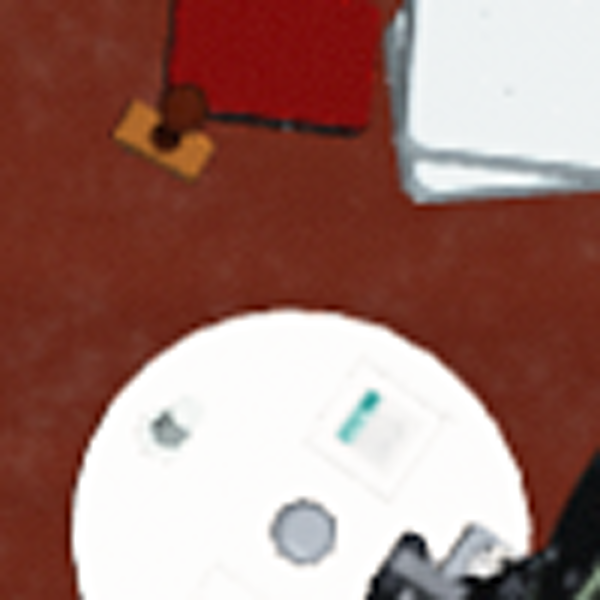

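```bash
python3 -c "
from h import *
info();plan((621,-21,125),55)"
```

```text
t 6.6 tcp [ 507.  -126.   126.8] x [-0.  0. -1.] jaw yaw 55.0 w 51.3 F [ 0.3 -0.9  0.6] j [-0.41  0.21  1.77  0.    1.16 -1.37]
to [621 -21 125] 55 shift [0.07, -1.33, 6.06] turn [0.01, 0.0, -0.01]
```

Emit:
{"op": "arm_command", "data": {"steps": [[[0,-0.3,1.2],[0,0,0],0.9],[[0,-0.6,2.6],[0,0,0],1],[[0,-0.9,4],[0,0,0],1],[[0,-1.2,5.4],[0,0,0],1],[[0.07,-1.33,6.06],[0,0,0],1],[[0.07,-1.33,6.06],[0,0,0],1],[[0.07,-1.33,6.06],[0,0,0],1]]}}

```text
t: 7.3
tcp_pos: [620.0, -21.2, 123.9]
tcp_rot: [-0.749, 1.441, 0.751]
wrist_force: [-0.0, 0.6, -0.4]
width: 85.3
```

```bash
python3 -c "
from h import *
info();d=shot('wrist','w7');print(proj(d,(621,-21,88)),proj(d,(621,-21,28)),proj(d,(577,-83,34)))"
```

```text
t 7.3 tcp [620.  -21.2 123.9] x [-0.003  0.    -1.   ] jaw yaw 55.1 w 85.3 F [-0.   0.6 -0.4] j [-0.17  0.4   1.52 -0.    1.22 -1.13]
[319.10486893 237.51817334] [318.67918925 203.69423482] [210.02248644 205.55140631]
```

View pics/w7.png

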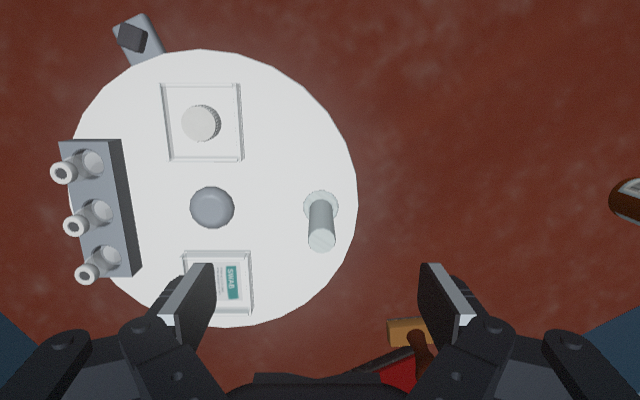

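The peg top is at (322,241), its foot at (321,205) and the hub at (212,207), all within 2 mm of what I predicted. I'll descend and grip.

```bash
python3 -c "
from h import *
d=shot('wrist');info();p=at(d,(322,241),88);print(p,at(d,(321,205),28),at(d,(212,207),34),at(d,(131,37),19))
plan((p[0],p[1],53),55)"
```

```text
t 7.4 tcp [619.9 -21.9 124.4] x [-0.002  0.    -1.   ] jaw yaw 55.0 w 85.1 F [ 0.6 -0.8  0.2] j [-0.17  0.4   1.52 -0.    1.22 -1.13]
[623.63871417 -21.39969651  88.        ] [622.7609466  -20.69757035  28.        ] [578.5018227  -83.08483519  34.        ] [460.66949542 -57.75812003  19.        ]
to [623.6 -21.4  53. ] 55 shift [2.86, -0.12, 0.1] turn [-0.0, -0.01, -0.02]
```

Emit:
{"op": "arm_command", "data": {"steps": [[[0.2,-0.1,0.1],[0,0,0],1],[[1.5,-0.1,0.1],[0,0,0],1],[[2.7,-0.1,0.1],[0,0,0],0.8],[[2.86,-0.1,0.1],[0,0,0],0.5],[[2.86,-0.1,0.1],[0,0,0],0.3],[[2.86,-0.1,0.1],[0,0,0],0.1],[[2.86,-0.1,0.1],[0,0,0],0],[[2.86,-0.1,0.1],[0,0,0],0],[[2.86,-0.1,0.1],[0,0,0],0],[[2.86,-0.1,0.1],[0,0,0],0]]}}

```text
t: 8.4
tcp_pos: [625.1, -21.4, 55.2]
tcp_rot: [-0.749, 1.437, 0.747]
wrist_force: [0.2, 0.5, 6.3]
width: 14.5
```

```bash
python3 -c "
from h import *
info();d=shot('wrist','w8')
A=np.array([578,-83]);Q=np.array([460.6,-57]);pa=np.arctan2(*(A-Q)[::-1]);print('final peg ang',np.degrees(pa))
s=manip.get_state();v=s['tcp_pos'][:2]-A;r=np.hypot(*v);a0=np.degrees(np.arctan2(v[1],v[0]));print(r,a0)
R0=R.from_rotvec(s['tcp_rot']);tot=np.degrees(pa)-a0
for k in range(1,15):
    da=tot*k/14;a=np.radians(a0+da)
    w=np.r_[A+r*np.array([np.cos(a),np.sin(a)]),s['tcp_pos'][2]]-s['tcp_pos']
    print(k,round(da,1),(R0.inv().apply(w)/25).round(2).tolist(),[round(-da/5,2),0,0])
"
```

```text
t 8.4 tcp [625.1 -21.4  55.2] x [ 0.002 -0.001 -1.   ] jaw yaw 55.0 w 14.5 F [0.2 0.5 6.3] j [-0.17  0.5   1.55 -0.    1.1  -1.13]
final peg ang -12.487461312205838
77.48071032983286 52.60038008114101
1 -4.6 [0.0, -0.25, -0.02] [np.float64(0.93), 0, 0]
2 -9.3 [0.0, -0.5, -0.06] [np.float64(1.86), 0, 0]
3 -13.9 [0.0, -0.74, -0.12] [np.float64(2.79), 0, 0]
4 -18.6 [0.0, -0.98, -0.2] [np.float64(3.72), 0, 0]
5 -23.2 [0.0, -1.21, -0.3] [np.float64(4.65), 0, 0]
6 -27.9 [0.0, -1.43, -0.42] [np.float64(5.58), 0, 0]
7 -32.5 [0.0, -1.65, -0.56] [np.float64(6.51), 0, 0]
8 -37.2 [0.0, -1.85, -0.71] [np.float64(7.44), 0, 0]
9 -41.8 [0.0, -2.03, -0.88] [np.float64(8.37), 0, 0]
10 -46.5 [0.0, -2.21, -1.06] [np.float64(9.3), 0, 0]
11 -51.1 [0.0, -2.36, -1.25] [np.float64(10.23), 0, 0]
12 -55.8 [0.0, -2.5, -1.46] [np.float64(11.16), 0, 0]
13 -60.4 [0.0, -2.63, -1.68] [np.float64(12.09), 0, 0]
14 -65.1 [0.0, -2.73, -1.91] [np.float64(13.02), 0, 0]
```

View pics/w8.png

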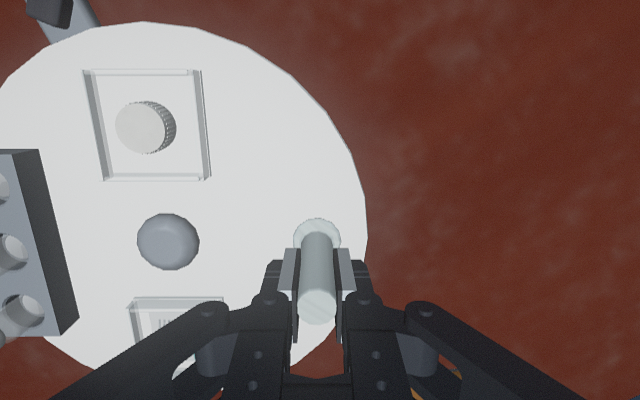

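The peg is gripped. I'll turn clockwise along the arc, the first half now.

Emit:
{"op": "arm_command", "data": {"steps": [[[0,-0.06,0],[0.23,0,0],0],[[0,-0.15,0],[0.56,0,0],0],[[0,-0.25,-0.02],[0.93,0,0],0],[[0,-0.38,-0.04],[1.4,0,0],0],[[0,-0.5,-0.06],[1.86,0,0],0],[[0,-0.62,-0.09],[2.33,0,0],0],[[0,-0.74,-0.12],[2.79,0,0],0],[[0,-0.86,-0.16],[3.26,0,0],0],[[0,-0.98,-0.2],[3.72,0,0],0],[[0,-1.1,-0.25],[4.19,0,0],0],[[0,-1.21,-0.3],[4.65,0,0],0],[[0,-1.25,-0.32],[4.85,0,0],0]]}}

```text
t: 9.65
tcp_pos: [647.2, -45.4, 55.3]
tcp_rot: [-0.419, 1.526, 0.418]
wrist_force: [3.8, 3.0, -0.4]
width: 14.8
```

```bash
cat > arc.py <<'E'
from h import *
info()
A=np.array([578,-83]);Q=np.array([460.6,-57]);pa=np.degrees(np.arctan2(*(A-Q)[::-1]))
s=manip.get_state();v=s['tcp_pos'][:2]-A;r=np.hypot(*v);a0=np.degrees(np.arctan2(v[1],v[0]));print(r,a0,pa)
R0=R.from_rotvec(s['tcp_rot']);tot=pa-a0;r=77.5
for k in range(1,13):
    da=tot*k/12;a=np.radians(a0+da)
    w=np.r_[A+r*np.array([np.cos(a),np.sin(a)]),s['tcp_pos'][2]]-s['tcp_pos']
    print(k,round(da,1),(R0.inv().apply(w)/25).round(2).tolist(),round(-da/5,2))
shot('top','ta');shot('wrist','wa')
E
python3 arc.py
```

```text
t 9.65 tcp [647.2 -45.4  55.3] x [ 0.004  0.001 -1.   ] jaw yaw 30.6 w 14.8 F [ 3.8  3.  -0.4] j [-0.2   0.54  1.48  0.    1.12 -0.74]
78.7477567000171 28.48964773949887 -12.487461312205838
1 -3.4 [0.0, -0.18, -0.06] 0.68
2 -6.8 [0.0, -0.37, -0.09] 1.37
3 -10.2 [0.0, -0.55, -0.12] 2.05
4 -13.7 [0.0, -0.73, -0.16] 2.73
5 -17.1 [0.0, -0.9, -0.22] 3.41
6 -20.5 [0.0, -1.08, -0.29] 4.1
7 -23.9 [0.0, -1.24, -0.36] 4.78
8 -27.3 [0.0, -1.41, -0.45] 5.46
9 -30.7 [0.0, -1.57, -0.54] 6.15
10 -34.1 [0.0, -1.72, -0.65] 6.83
11 -37.6 [0.0, -1.86, -0.76] 7.51
12 -41.0 [-0.0, -2.0, -0.88] 8.2
```

View pics/wa.png

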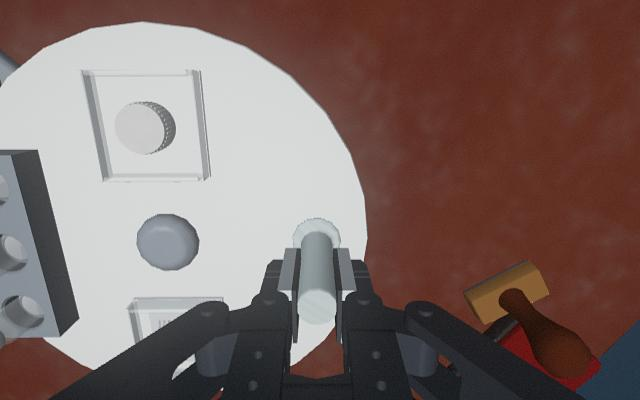

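The disc turns with the gripper as one body and the stamp is clear, so I'll continue.

Emit:
{"op": "arm_command", "data": {"steps": [[[0,-0.1,-0.04],[0.35,0,0],0],[[0,-0.26,-0.07],[1,0,0],0],[[0,-0.46,-0.1],[1.7,0,0],0],[[0,-0.64,-0.14],[2.4,0,0],0],[[0,-0.82,-0.19],[3.07,0,0],0],[[0,-1,-0.26],[3.75,0,0],0],[[0,-1.16,-0.32],[4.44,0,0],0],[[0,-1.33,-0.4],[5.12,0,0],0],[[0,-1.49,-0.5],[5.8,0,0],0],[[0,-1.65,-0.6],[6.5,0,0],0],[[0,-1.75,-0.67],[6.97,0,0],0],[[0,-1.79,-0.7],[7.17,0,0],0]]}}

```text
t: 10.95
tcp_pos: [657.7, -93.1, 55.4]
tcp_rot: [0.073, 1.559, -0.072]
wrist_force: [9.5, 2.1, -5.6]
width: 14.5
```

```bash
python3 arc.py; python3 -c "
from h import *
crop(shot('top'),365,160,100,100,6,'tb')
crop(shot('scene'),350,215,140,115,5,'sb')"
```

```text
t 10.95 tcp [657.7 -93.1  55.4] x [ 0.011  0.    -1.   ] jaw yaw -5.3 w 14.5 F [ 9.5  2.1 -5.6] j [-0.27  0.56  1.45  0.    1.12 -0.18]
80.39219930234026 -7.2476963387593845 -12.487461312205838
1 -0.4 [-0.0, -0.02, -0.12] 0.09
2 -0.9 [-0.0, -0.04, -0.12] 0.17
3 -1.3 [-0.0, -0.07, -0.12] 0.26
4 -1.7 [-0.0, -0.09, -0.12] 0.35
5 -2.2 [-0.0, -0.11, -0.12] 0.44
6 -2.6 [-0.0, -0.14, -0.12] 0.52
7 -3.1 [-0.0, -0.16, -0.13] 0.61
8 -3.5 [-0.0, -0.18, -0.13] 0.7
9 -3.9 [-0.0, -0.21, -0.13] 0.79
10 -4.4 [-0.0, -0.23, -0.13] 0.87
11 -4.8 [-0.0, -0.26, -0.14] 0.96
12 -5.2 [-0.0, -0.28, -0.14] 1.05
```

View pics/tb.png

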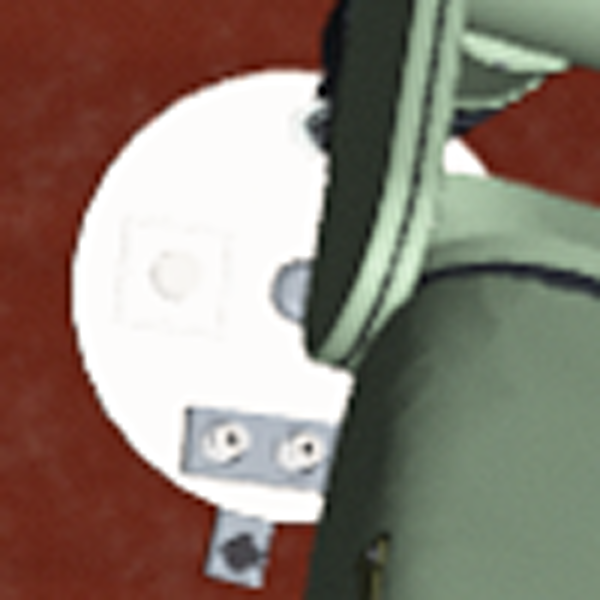

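View pics/sb.png

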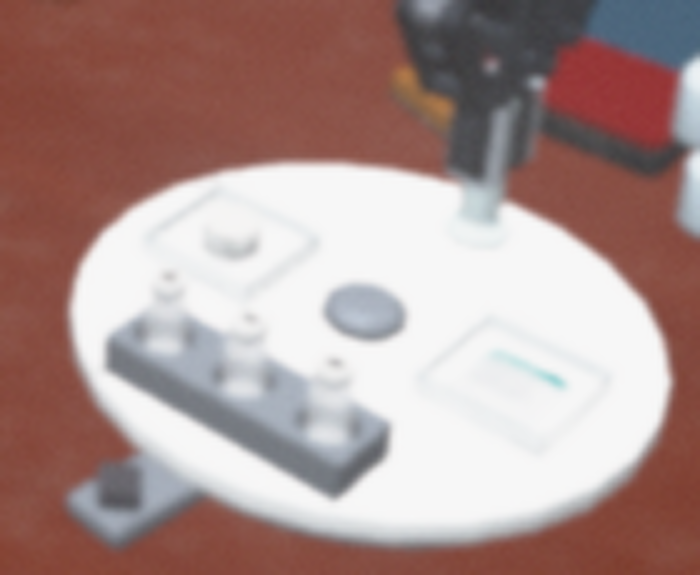

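```bash
cat > ang.py <<'E'
from h import *
import sys
# usage scene crop pixel pairs of vial tops
S=lambda c:((c[0]+.5)/5-.5+350,(c[1]+.5)/5-.5+215)
e=shot('scene')
pts=eval(sys.argv[1]);P=[at(e,S(c),67)[:2] for c in pts];print(np.round(P,1))
v=P[0]-P[-1];print('row len',np.hypot(*v),'row ang',np.degrees(np.arctan2(v[1],v[0])))
A=at(e,S((364,308)),34)[:2];Q=at(e,S((120,473)),19)[:2];w=A-Q
print('axis',A,'ptr',Q,np.degrees(np.arctan2(w[1],w[0])), 'row normal ang',np.degrees(np.arctan2(-v[0],v[1])), 'rack from axis',np.degrees(np.arctan2(*(A-P[1])[::-1])))
u=w/np.hypot(*w);n=np.array([-u[1],u[0]]);print('hole_mid in pointer frame',(P[1]-Q)@u,(P[1]-Q)@n)
E
python3 ang.py "[(169,277),(250,321),(335,364)]"
```

```text
[[ 507.1  -43.7]
 [ 502.8  -78. ]
 [ 500.1 -111. ]]
row len 67.71780676790948 row ang 84.1139492970911
axis [575.86876553 -85.45303472] ptr [460.57616979 -57.09384097] -13.819034560021985 row normal ang -5.8860507029089035 rack from axis -5.811050059162948
hole_mid in pointer frame 46.021725453871575 -10.228703818055116
```

The middle hole is 10 mm to the side of the pointer line, about 7.5° short of alignment. I'll finish the turn.

Emit:
{"op": "arm_command", "data": {"steps": [[[0,-0.08,0],[0.3,0,0],0],[[0,-0.2,0],[0.75,0,0],0],[[0,-0.33,-0.02],[1.2,0,0],0],[[0,-0.41,-0.03],[1.5,0,0],0],[[0,-0.41,-0.03],[1.5,0,0],0],[[0,-0.41,-0.03],[1.5,0,0],0],[[0,-0.41,-0.03],[1.5,0,0],0],[[0,-0.41,-0.03],[1.5,0,0],0]]}}

```text
t: 12.0
tcp_pos: [656.0, -103.7, 55.3]
tcp_rot: [0.174, 1.553, -0.174]
wrist_force: [2.6, -0.7, -0.5]
width: 14.7
```

```bash
python3 -c "
from h import *
info()
crop(shot('top'),365,160,100,100,6,'tc');shot('wrist','wc')
crop(shot('scene'),350,215,140,115,5,'sc')"
```

```text
t 12.0 tcp [ 656.  -103.7   55.3] x [ 0.01  -0.001 -1.   ] jaw yaw -12.7 w 14.7 F [ 2.6 -0.7 -0.5] j [-0.29  0.56  1.45  0.    1.12 -0.07]
```

View pics/sc.png

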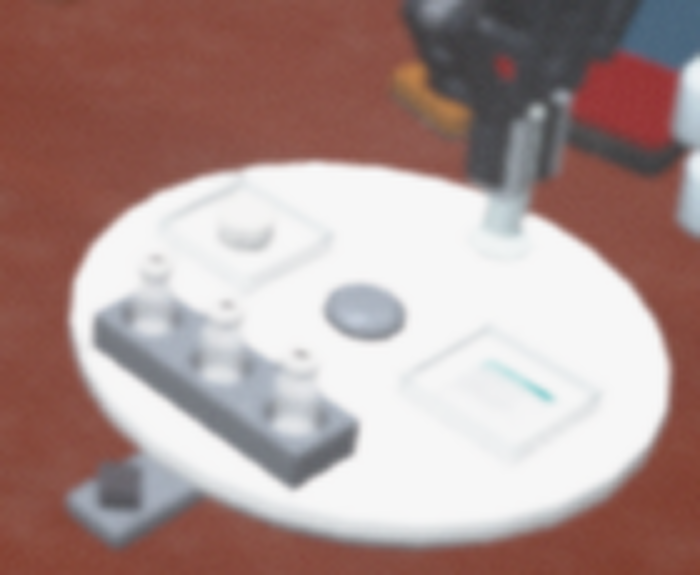

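View pics/tc.png

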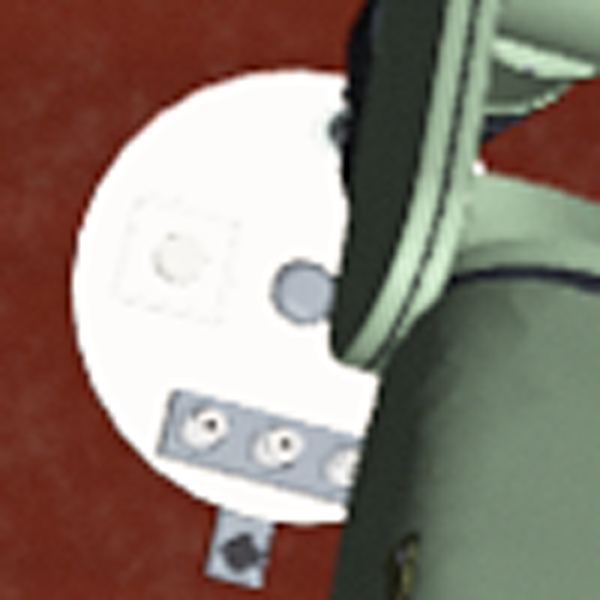

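View pics/wc.png

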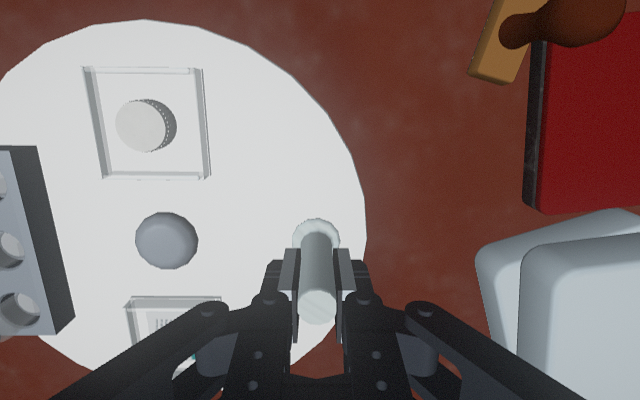

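```bash
python3 ang.py "[(155,260),(227,308),(300,356)]"; python3 -c "
from h import *
d=shot('top');T=lambda c:((c[0]+.5)/6-.5+365,(c[1]+.5)/6-.5+160)
b=at(d,T((285,443)),67)[:2];a=at(d,T((210,425)),67)[:2];A=at(d,T((303,293)),32)[:2];Q=at(d,T((241,551)),19)[:2]
u=(A-Q)/np.hypot(*(A-Q));n=np.array([-u[1],u[0]]);print('top',A,Q,b,(b-Q)@u,(b-Q)@n, np.degrees(np.arctan2(u[1],u[0])), a)
info();print(manip.get_state()['joint_vel'])"
```

```text
[[ 512.6  -34.5]
 [ 504.2  -68.3]
 [ 496.7 -100.2]]
row len 67.60897931775625 row ang 76.41119155723514
axis [575.86876553 -85.45303472] ptr [460.57616979 -57.09384097] -13.819034560021985 row normal ang -13.588808442764856 rack from axis -13.436987663077396
hole_mid in pointer frame 45.09085451335897 -0.49102611627389336
top [578.98519667 -82.05626728] [460.47216723 -55.47671971] [506.98658579 -65.3669323 ] 47.55131886961816 0.528690223790317 -12.640856962664257 [514.00404999 -32.17938686]
t 12.25 tcp [ 656.  -103.6   55.3] x [ 0.011 -0.001 -1.   ] jaw yaw -12.7 w 14.6 F [ 2.5 -0.4 -0.8] j [-0.29  0.56  1.45  0.    1.12 -0.07]
[-5.44126166e-04  5.31300679e-05  1.00907274e-03 -1.73110584e-03
  4.94559835e-04  1.03058880e-03]
```

Both cameras put the middle hole within about 0.5 mm of the pointer line. The joints are at rest and the peg is gripped, so I'm handing in.

```bash
python3 -c "
from rig import manip
print(manip.sign_off())"
```

```text
the job is handed in; nothing more can be done
None
```

The stray vial is in the empty hole and released. The carousel is turned clockwise about 68° so the rack's middle lines up with the pointer, and I handed in at t ≈ 12.3 s with the peg still gripped.

- **Vial:** it stopped in the hole with about 4 N of upward force, consistent with its foot on the floor of the hole. After release and after the turn, all three vials look upright and equally deep.
- **Alignment:** the middle of the rack is −0.5 mm from the pointer line in the scene camera and +0.5 mm in the top camera. The limit is 9 mm.
- **Peg and carousel:** the fingers are closed on the peg and joint speeds are near zero. Grip force on the peg is not in the state, so I relied on the fixed grip setting and the fingers stopping on the peg.
- **Bystanders:** nothing came near the dropper, temperature box or stamp. The stamp stayed clear of the arm in the pictures during the turn.

**Disagreements:**
- The two cameras differ by 3 to 4 mm on where the axis is.
- The reported finger opening was about 14 mm on 16 mm objects. The wrist pictures showed both grasped correctly.

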